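# Close up the row in a dry-block heater with a filler block and hold it pressed

### The arm

A 6-joint arm with a two-finger parallel gripper is mounted at the origin on the work surface; the furniture and walls round the work are solid. World frame = base frame: x ahead of the robot, y to its left, z up, the work surface at z = 0. Lengths are in m, angles in rad, forces in N, time in s.
With the tool pointing down it reaches from about 0.225 to 0.875 m from the base axis. Payload 3.4 kg.
Tool frame: the origin (TCP) lies at the very end of the fingers, on their centre line; the grasp point (between the pads) lies 19 mm behind it; z points along the fingers, y is the line along which they close (so a half turn about z gives the same grasp; the last joint's range is limited). The gripper opens to 85 mm and grips with 20 to 120 N. Pads are 22 mm wide; open, the fingers measure 114 mm over their backs; the gripper's body (76 mm by 85 mm) begins 54 mm behind the grasp point. The pads swing forward as they close: fully open they stand 13 mm farther back than shut.
Start: joints at [-1.344, 0.276, 1.505, -0, 1.361, -0.121], TCP at [0.196, -0.541, 0.231] pointing down, gripper open.
Joint ranges: [-2.89, 2.89], [-0.75, 2.08], [0.22, 2.7], [-1.18, 4.32], [0.11, 2.71], [-2.7, 2.7]. Speed limits (rad/s): [2.57, 2.57, 3.14, 3.14, 3.14, 3.14].

### API

Orientations are given as a unit quaternion [w, x, y, z].
In Python, from rig import manip, eyes gives the robot as it stands.
- The arm moves only by the tool servo_tool, never from a script. Its argument "series" is text: rows parted by semicolons, each of 7 numbers parted by spaces: the shift along the tool's x, y, z in m, then the turn, a rotation vector about the tool's x, y, z in degrees, then the closure, from 0 (fully open) to 1 (shut). In form: dx dy dz ax ay az fingers; .... A call has 1 to 5 rows; each row is the pose to reach, as a shift and turn from the pose commanded when the call began, along the tool's axes at that moment; what a row does not reach only later rows make up. A row lasts 1/10 s, in which the tool goes at most 50 mm and 8.59 degrees, less where a joint would pass 70% of its speed; a pose out of reach is approached as far as the arm can. A call with a gripper value outside its range is refused whole. The fingers move at their own pace and stop on an object; "squeeze" is the grip in N (left out, the last holds). Time passes only in rows, so rows that repeat a pose let the fingers close. It gives the time, the measured TCP pose, the force, the opening and the grip force at its end, in the units of the state.
- manip.get_state(): the state, without advancing time (a new reading comes with each control period).
- eyes.get_image(name): name is "side" or "top" or "wrist"; returns the picture (480x640x3 uint8, red, green, blue); there is no depth.
- eyes.camera_info(name): a dict with "fx", "fy", "cx", "cy" (pixels), "eye" and "orientation" of the camera in the world. Camera axes: x right, y down, z forward; pixel columns grow to the right and rows downward; lengths in m; the calibration is good to about 2 mm. A picture is of the moment at which its call begins: read the wrist's pose just before it. camera_info takes no time and is no camera call; for the wrist camera it gives the pose at the moment of the call.
- manip.sign_off(): hands the job in; it is judged then, once.
The state is a dict: "clock": time; "qpos": joint angles; "qd": joint speeds; "effort": joint torques, N m; "position": TCP position; "ee_rot": TCP orientation; "contact_force": force on the tool from outside, world axes, zero at the start; "moment": the same for the moment, N m; "width": finger opening in m; "gripper_force": force on a finger pad.
Only numpy, scipy, OpenCV 4.12 (cv2) and the standard library are available. Lean on these libraries where they do the work, as an engineer would, in place of code of your own. Each camera call takes 0.05 s, during which the arm holds its last target. There are 200 camera calls.

### The job

The tube blocks in the dry-block heater are standing loose. Lower the blue filler block, upright and fully down, into the one gap in their row that is already wide enough for it, without shoving the tube blocks aside to make room; then push on the end block from the clamp-screw end until the whole row is closed up flush against the tall black contact wall. Finish still holding it firmly pressed like that, because I will tighten the clamp screw while you hold; leave the other things on the desk alone.

Things in the scene. Friction and masses are not known exactly. Their poses are not given: they have to be found in the camera images.
- heater: Fixed dry-block heater, white housing, black well on top, control panel on its -x side; 150 x 198 mm. Origin: under the middle of the well, at desk level; z up, y along the well and row of blocks towards the contact wall. Well floor 45 mm above the origin, 60 mm wide (x -30 to 30), 166 mm long (y -83 to 83). Side rails (10 mm thick) and the rim at the -y end rise only 12 mm above the floor.
- contact_wall: Tall black contact wall at the +y end of the well, part of the heater, 10 mm thick and 40 mm high above the well floor (as high as the tube blocks), thin fins behind it out to y = 102 mm. Same origin and axes as the heater.
- wall_face (a point): Foot of the contact wall's inner face, at its middle, on the well floor (heater y = +83 mm).
- clamp_end (a point): Foot of the low rim's inner face at the clamp-screw end, at its middle, on the well floor (heater y = -83 mm). The rim is 14 mm thick; outside it a black screw knob sticks out to y = -115 mm, its top 60 mm above the desk.
- block_a: Loose aluminium tube block with six holes, 56 mm (x) x 50 mm (y) x 40 mm high, about 0.24 kg, standing in the well, axes along the heater's. Origin: centre of the underside; faces at y = -25 and +25 mm. The upper 28 mm stand clear of rails and rim. The three tube blocks stand in any order along the well.
- block_b: A second block, just like block_a.
- block_c: Short loose aluminium tube block with two larger holes, 56 mm (x) by 32 mm (y) by 40 mm high, about 0.16 kg, standing in the well with its axes along the heater's. Origin: on the underside, not at its middle: its faces lie at y = -25 and +7 mm (the centre is at y = -9 mm).
- filler: Loose blue metal block standing upright on the desk, about 0.13 kg: body 56 mm (x) x 15 mm (y, thickness) x 40 mm high; on it a lifting tab 34 mm (x) x 12 mm (y), 40 to 65 mm above the origin. Origin: centre of the underside, z up. May stand either way round in the well, thickness along the row. The wide gap is about 20 to 24 mm, the others 2 to 6 mm.
- amber_bottle: Small amber bottle with black cap, 27 mm across, 67 mm high, a loose bystander. Origin: centre of the underside.
- objective_tin: White tin with black screw lid, 45 mm across, 62 mm high, a loose bystander. Origin: centre of the underside. Behind and left of it stands a fixed grey drawer cabinet, 0.28 m high, its upper drawers pulled out some way to the right (at 0.18 to 0.25 m height); a shelf hangs over the left side of the desk.
Not all that is in view belongs to the job. What is shaped like the filler but red or turquoise is not meant.

How it is judged:
By the outcome, as a careful person would: the job done as asked, in the order asked, and still so for the second after the job is handed in, while the arm keeps its last pose, push and grip.
It also fails if it takes over 53 s, if anything falls off the work surface, if the arm or the gripper's body presses on something with over 40 N, if the wrist force passes 120 N, or if a joint passes its speed limit or range.

## Working session

There is one attempt and no reset: what is moved stays moved. The work goes in short steps, Python scripts to look and compute and a tool call to move; the robot and the scene stay as the last step left them, time stands still between calls to the robot, and variables do not carry over. Pictures are saved under pics/ and viewed, at most 10 in all, crops included, and the job is handed in when it is done.

Besides the shell and the picture viewer there is one more tool, called after "Emit:" by a JSON object that holds its "op" and its "data". servo_tool: Moves the arm, as the interface text tells. Its arguments: {"type":"object","properties":{"series":{"type":"string"},"squeeze":{"type":"number"}},"required":["series"]}

```bash
mkdir -p pics; ls; cat > h.py <<'E'
import numpy as np, cv2
from scipy.spatial.transform import Rotation as R
from rig import manip, eyes
def snap(n,f=None):
    i=eyes.camera_info(n); im=eyes.get_image(n)
    if f: cv2.imwrite('pics/'+f,im[:,:,::-1])
    return im,i
def rot(q): return R.from_quat([q[1],q[2],q[3],q[0]]).as_matrix()
def ray(i,uv):
    uv=np.atleast_2d(uv).astype(float)
    d=np.c_[(uv[:,0]-i['cx'])/i['fx'],(uv[:,1]-i['cy'])/i['fy'],np.ones(len(uv))]@rot(i['orientation']).T
    return np.array(i['eye']),d
def plane(i,uv,z):
    e,d=ray(i,uv); return e+d*((z-e[2])/d[:,2])[:,None]
def proj(i,p):
    c=(np.atleast_2d(p)-np.array(i['eye']))@rot(i['orientation'])
    return np.c_[c[:,0]/c[:,2]*i['fx']+i['cx'],c[:,1]/c[:,2]*i['fy']+i['cy']]
E
python3 - <<'E'
from h import *
s=manip.get_state();print(s)
ims=[]
for n in('top','side'):
    im,i=snap(n,n+'0.png');print(n,i);ims.append(im)
E
```

```text
pics
{'clock': 0.0, 'qpos': array([-1.34399081e+00,  2.76636802e-01,  1.50612514e+00,  2.18731212e-05,
        1.36074303e+00, -1.21003162e-01]), 'qd': array([ 0.00063173, -0.0009489 , -0.00078773, -0.00029747, -0.00069114,
        0.00100315]), 'effort': array([-5.62869027e-04, -4.16766143e+01, -2.45806217e+01, -1.45249705e-04,
        1.09855982e-02, -5.89239718e-06]), 'position': array([ 0.19586148, -0.54004432,  0.23041909]), 'ee_rot': array([-9.55386341e-04,  9.84916657e-01,  1.73026772e-01, -3.98792932e-05]), 'contact_force': array([-0.07104319, -0.39420138,  0.34988522]), 'moment': array([ 0.03939757, -0.03237494,  0.01302211]), 'gripper_force': 0.0, 'width': 0.08535123030492002}
top {'fx': 521.5795454141964, 'fy': 521.5795454141964, 'cx': 312.0210850639739, 'cy': 245.05783574124615, 'eye': array([ 0.49682442, -0.06995083,  0.91553868]), 'orientation': array([ 0.0347301 , -0.69716467,  0.71516049, -0.03606554])}
side {'fx': 541.3847750664268, 'fy': 541.3847750664268, 'cx': 322.35272765925004, 'cy': 244.06785967787616, 'eye': array([ 0.56738402, -0.86766044,  0.66538347]), 'orientation': array([-0.43162152,  0.90200718, -0.00732629,  0.00567697])}
```

View pics/top0.png

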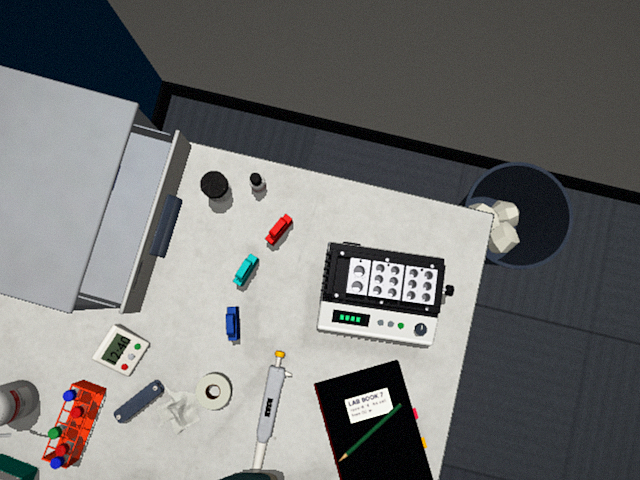

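View pics/side0.png

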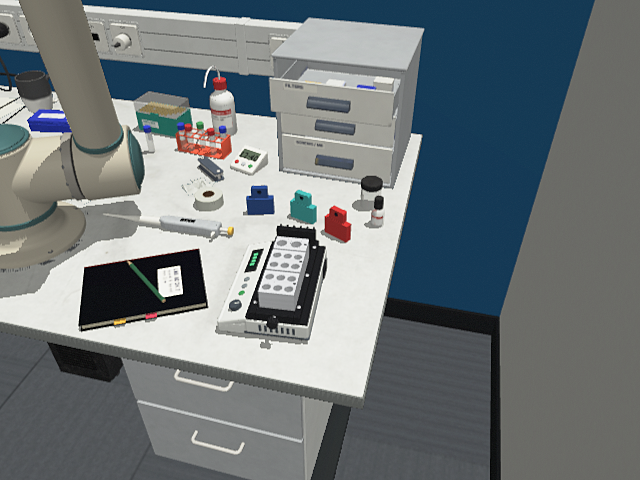

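Both views show the blue filler, top (233,324) and side (260,200). The lookalikes are turquoise, top (246,270), and red, top (279,230). Only the blue one fits the description. The contact wall with fins is at the left of the heater in the top view (~325,275), and the clamp knob is at (449,290). I'll confirm with one enlarged crop.

```bash
python3 - <<'E'
from h import *
t=cv2.imread('pics/top0.png');s=cv2.imread('pics/side0.png')
a=cv2.resize(t[232:352,312:462],(750,600),interpolation=cv2.INTER_CUBIC)
cv2.imwrite('pics/heat.png',a)
b=cv2.resize(t[290:350,200:270],(280,240),interpolation=cv2.INTER_CUBIC)
c=cv2.resize(s[170:250,230:370],(490,280),interpolation=cv2.INTER_CUBIC)
m=np.zeros((280,780,3),np.uint8);m[:240,:280]=b;m[:,290:]=c
cv2.imwrite('pics/fill.png',m)
for n,im in(('top',t),('side',s)):
    i=eyes.camera_info(n)
    h=cv2.cvtColor(im,cv2.COLOR_BGR2HSV)
    mk=((abs(h[:,:,0].astype(int)-113)<10)&(h[:,:,1]>130)&(h[:,:,2]>60)).astype(np.uint8)
    k,l,st,ce=cv2.connectedComponentsWithStats(mk)
    for j in range(1,k):
        if 80<st[j,4]<3000: print(n,st[j],ce[j],cv2.minAreaRect(np.argwhere(l==j)[:,::-1].astype(np.float32)))
E
```

```text
top [226 307  11  34 302] [231.05298013 322.9602649 ] ((231.0, 323.5), (33.0, 10.0), 90.0)
top [ 63 390  14  11 103] [ 68.73786408 394.95145631] ((69.5, 395.0), (13.0, 10.0), 0.0)
top [ 50 457  13  12 110] [ 55.93636364 462.24545455] ((56.0, 462.5), (11.0, 12.0), 90.0)
side [ 27 110  45  23 645] [ 48.07286822 122.55658915] ((49.0, 121.0), (44.0, 22.0), -0.0)
side [246 186  28  29 616] [259.41396104 201.11038961] ((259.29638671875, 199.6126251220703), (27.809202194213867, 26.51865577697754), 87.61405944824219)
```

View pics/heat.png

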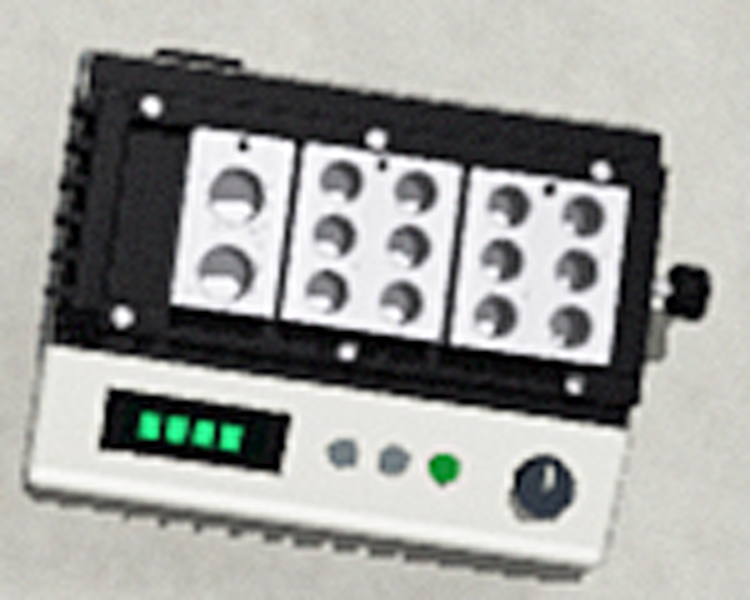

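View pics/fill.png

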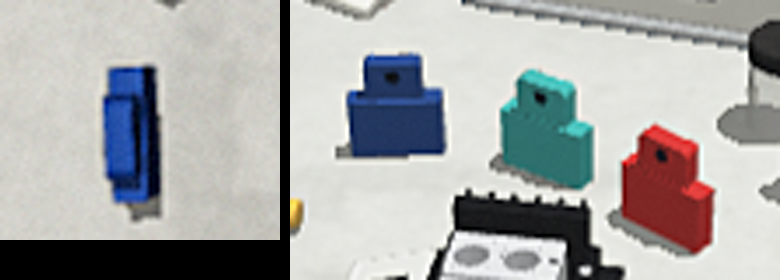

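The blue filler at top (230,324) is the one meant; it is the only blue tabbed block. The wide gap appears to be between the contact wall and the short block, at heater crop x≈125–185. Next, coarse positions and the wrist camera geometry.

```bash
python3 - <<'E'
from h import *
np.set_printoptions(precision=4,suppress=True)
i=eyes.camera_info('top')
c=np.array([[190,128],[170,303],[632,186],[610,362]])/5+[312,232]
P=plane(i,c,.085);print(P)
d=P[0]-P[2];print('row yaw',np.degrees(np.arctan2(d[1],d[0])))
print('fill',plane(i,[[230,324]],.065))
k=plane(i,np.array([[155,70],[128,145]])/4+[200,290],.04)
tab=plane(i,np.array([[107,95],[107,182],[137,95],[137,182]])/4+[200,290],.065);print(tab)
w=eyes.camera_info('wrist');s=manip.get_state()
T=rot(s['ee_rot']);C=rot(w['orientation'])
print(T.T@(w['eye']-s['position']),T.T@C, w['fx'],w['cx'],w['cy'])
E
```

```text
[[ 0.5586 -0.1327  0.085 ]
 [ 0.5031 -0.1245  0.085 ]
 [ 0.5365 -0.2729  0.085 ]
 [ 0.481  -0.2632  0.085 ]]
row yaw 81.03898505254774
fill [[0.4576 0.063  0.065 ]]
[[0.4742 0.0681 0.065 ]
 [0.4394 0.0684 0.065 ]
 [0.4739 0.0559 0.065 ]
 [0.4391 0.0563 0.065 ]]
[ 0.072   0.0007 -0.1437] [[-0.0007 -0.9599 -0.2802]
 [ 1.     -0.0006 -0.0002]
 [ 0.     -0.2802  0.9599]] 359.23788086985275 323.5308663284607 239.94218099918123
```

Emit:
{"op": "servo_tool", "data": {"series": "0.384 -0.255 0.03 0 0 20 0.3;0.384 -0.255 0.03 0 0 20 0.3;0.384 -0.255 0.03 0 0 20 0.3;0.384 -0.255 0.03 0 0 20 0.3;0.384 -0.255 0.03 0 0 20 0.3"}}

```text
clock: 0.6
position: [0.344, -0.3395, 0.2148]
ee_rot: [-0.0, 1.0, -0.001, -0.0]
contact_force: [0.6, -1.3, -0.5]
width: 0.0597
gripper_force: 0.0
```

```bash
cat >> h.py <<'E'
np.set_printoptions(precision=4,suppress=True)
def go(x,y,z,yaw):
    "tool-frame shift and turn (deg) to world xyz with tool pointing down, tool x at yaw deg"
    s=manip.get_state();T=rot(s['ee_rot'])
    a=np.radians(yaw);G=np.array([[np.cos(a),np.sin(a),0],[np.sin(a),-np.cos(a),0],[0,0,-1]])
    print('clk',s['clock'],'pos',s['position'],'F',s['contact_force'],'w',s['width'])
    print('move',T.T@(np.array([x,y,z])-s['position']),np.degrees(R.from_matrix(T.T@G).as_rotvec()))
E
python3 -c "
from h import *
go(.47,-.17,.2,0)"
```

```text
clk 0.6 pos [ 0.344  -0.3395  0.2148] F [ 0.5702 -1.2803 -0.476 ] w 0.05967978587182579
move [ 0.1256 -0.1698  0.0148] [-0.0218  0.0053 -0.1163]
```

Emit:
{"op": "servo_tool", "data": {"series": "0.126 -0.17 0.015 0 0 0 0.3;0.126 -0.17 0.015 0 0 0 0.3;0.126 -0.17 0.015 0 0 0 0.3;0.126 -0.17 0.015 0 0 0 0.3;0.126 -0.17 0.015 0 0 0 0.3"}}

```text
clock: 1.1
position: [0.4714, -0.1673, 0.1995]
ee_rot: [-0.001, 1.0, 0.002, 0.0]
contact_force: [-0.4, -0.5, -0.2]
width: 0.06
gripper_force: 0.0
```

```bash
python3 -c "
from h import *
im,i=snap('wrist','w1.png');np.save('w1.npy',i,allow_pickle=True)
print(i['eye'])
go(.47,-.12,.2,0)"
```

```text
[ 0.5436 -0.1679  0.3432]
clk 1.15 pos [ 0.4713 -0.1678  0.1995] F [ 0.7381  0.2891 -0.0282] w 0.05963042518970797
move [-0.0011 -0.0478 -0.0004] [-0.1289 -0.0029  0.1879]
```

View pics/w1.png

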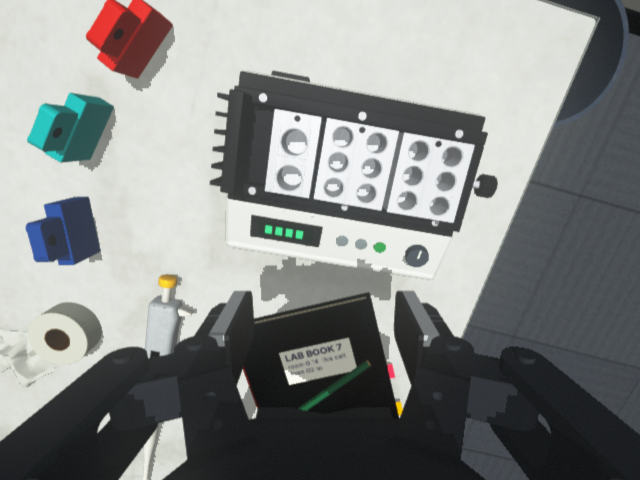

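The wrist view shows the wall with fins (x 215–250), a wide gap of about 248–268 px, then the short block (270–320) and two six-hole blocks (up to 475). The blue filler is at (65,235). I'll take a second view shifted towards it.

Emit:
{"op": "servo_tool", "data": {"series": "0 -0.07 0 0 0 0 0.3;0 -0.07 0 0 0 0 0.3;0 -0.07 0 0 0 0 0.3;0 -0.07 0 0 0 0 0.3"}}

```text
clock: 1.55
position: [0.4694, -0.1027, 0.2002]
ee_rot: [0.001, 1.0, -0.001, -0.0]
contact_force: [-0.3, -0.4, 0.4]
width: 0.0594
gripper_force: 0.0
```

```bash
python3 - <<'E'
from h import *
im,i=snap('wrist','w2.png');np.save('w2.npy',i,allow_pickle=True)
a=cv2.imread('pics/w1.png')[60:240,205:335];b=im[:,:,::-1]
I1=np.load('w1.npy',allow_pickle=True).item()
p=proj(i,plane(I1,[[205,60]],.085))[0].astype(int);print('w2 crop origin',p)
b=b[p[1]:p[1]+180,p[0]:p[0]+130]
g=np.hstack([a,b]);g=np.clip(g.astype(float)*1.6,0,255).astype(np.uint8)
cv2.imwrite('pics/gap.png',cv2.resize(g,(780,540),interpolation=cv2.INTER_CUBIC))
E
```

```text
w2 crop origin [302  57]
```

View pics/gap.png

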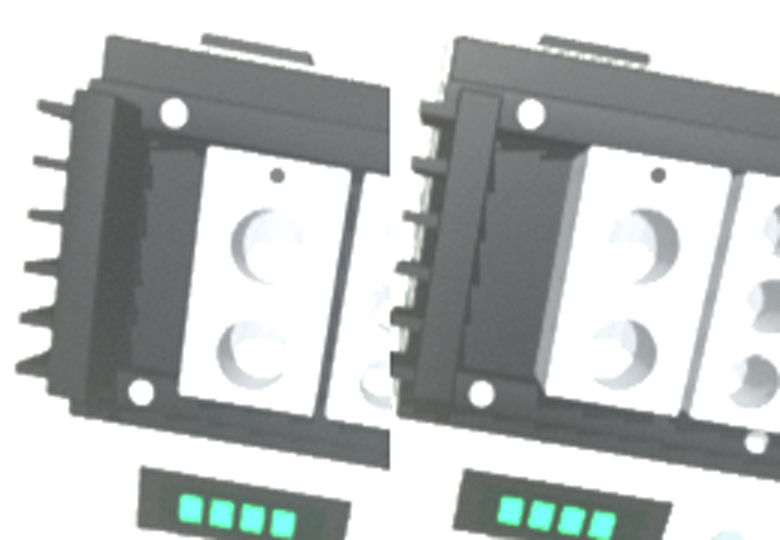

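The gap crop shows a clear empty slot between the wall and the short block, in both views. I'll triangulate the wall edge, the block corners and the filler.

```bash
cat > m.py <<'E'
from h import *
I=[np.load(f'w{k}.npy',allow_pickle=True).item() for k in(1,2)]
def tri(u1,u2,I=I):
    A=[];b=[]
    for i,u in zip(I,(u1,u2)):
        e,d=ray(i,[u]);d=d[0]/np.linalg.norm(d);M=np.eye(3)-np.outer(d,d);A.append(M);b.append(M@e)
    return np.linalg.lstsq(np.vstack(A),np.hstack(b),rcond=None)[0]
E
python3 - <<'E'
from m import *
o1=np.array([205,60]);o2=np.array([302,57])
L={'wall hi':((113,95),(110,97)),'wall lo':((88,402),(72,404)),'c hiL':((207,147),(198,146)),'c loL':((180,395),(157,395)),'c hiR':((351,169),(344,167)),'c loR':((318,414),(291,414)),'rivet hi':((174,113),(141,114)),'rivet lo':((141,391),(92,393))}
for k,(a,b) in L.items(): print(k,tri(np.array(a)/3+o1,np.array(b)/3+o2))
# whites and blue
for n,i in zip((1,2),I):
    im=cv2.imread(f'pics/w{n}.png');h=cv2.cvtColor(im,cv2.COLOR_BGR2HSV)
    mk=((abs(h[:,:,0].astype(int)-113)<10)&(h[:,:,1]>110)&(h[:,:,2]>40)).astype(np.uint8)
    k,l,st,ce=cv2.connectedComponentsWithStats(mk)
    for j in range(1,k):
        if st[j,4]>500: print('blue',n,st[j]); x,y,w,hh,_=st[j]; cv2.imwrite(f'/tmp/b{n}.png',im[y-5:y+hh+5,max(x-5,0):x+w+5]); print(x-5,y-5)
a=cv2.imread('/tmp/b1.png');b=cv2.imread('/tmp/b2.png')
m=np.zeros((max(len(a),len(b)),a.shape[1]+b.shape[1],3),np.uint8);m[:len(a),:a.shape[1]]=a;m[:len(b),a.shape[1]:]=b
print(a.shape,b.shape)
cv2.imwrite('pics/blue.png',cv2.resize(np.clip(m*1.5,0,255).astype(np.uint8),None,fx=4,fy=4,interpolation=cv2.INTER_CUBIC))
E
```

```text
wall hi [ 0.5709 -0.1135  0.0869]
wall lo [ 0.5037 -0.105   0.0934]
c hiL [ 0.5606 -0.1336  0.0846]
c loL [ 0.5046 -0.1254  0.0865]
c hiR [ 0.5558 -0.1661  0.0876]
c loR [ 0.4996 -0.1582  0.0839]
rivet hi [ 0.57   -0.1223  0.0588]
rivet lo [ 0.5013 -0.1106  0.0591]
blue 1 [  26  199   51   66 1121]
21 194
blue 2 [106 220  21  40 557]
101 215
(76, 61, 3) (50, 31, 3)
```

View pics/blue.png

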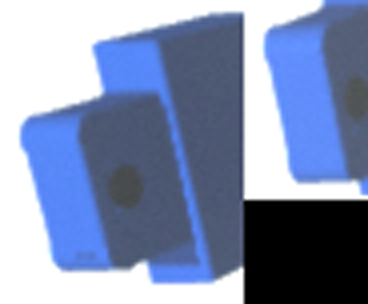

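```bash
python3 - <<'E'
from m import *
o=(np.array([21,194]),np.array([101,215]))
# tab top corners (hi-left, hi-right, lo-left, lo-right)
c1=np.array([[28,118],[88,110],[57,267],[108,268]])/4+o[0]
c2=(np.array([[267,33],[326,24],[295,181],[346,180]])-[244,0])/4+o[1]
print('tri',[tri(a,b) for a,b in zip(c1,c2)], tri(c1.mean(0),c2.mean(0)))
for i,c in zip(I,(c1,c2)):
    P=plane(i,c,.065);print(P[:,:2],P.mean(0)[:2]); 
    for a,b in((0,2),(1,3)): d=P[a]-P[b];print('yaw',np.degrees(np.arctan2(d[1],d[0])))
o1=np.array([205,60]);o2=np.array([302,57])
Pw=[]
for i,ps,o in((I[0],[(113,95),(88,402),(207,147),(180,395),(351,169),(318,414)],o1),(I[1],[(110,97),(72,404),(198,146),(157,395),(344,167),(291,414)],o2)):
    Pw.append(plane(i,np.array(ps)/3+o,.085)[:,:2])
print(np.array(Pw)); P=np.mean(Pw,0)
for a,b in((0,1),(2,3),(4,5)): d=P[a]-P[b];print('hx yaw',np.degrees(np.arctan2(d[1],d[0])))
yaw=np.radians(-8.4);n=np.array([-np.sin(yaw),np.cos(yaw)]);t=np.array([n[1],-n[0]])
print('along y',P@n,'x',P@t)
# right end block right edge from w1
im=cv2.imread('pics/w1.png');g=cv2.cvtColor(im,cv2.COLOR_BGR2GRAY);h=cv2.cvtColor(im,cv2.COLOR_BGR2HSV)
mk=(g>170).astype(np.uint8);mk[:,:262]=0;mk[:100]=0;mk[232:]=0
k,l,st,ce=cv2.connectedComponentsWithStats(mk)
for j in range(1,k):
    if 1200<st[j,4]<8000:
        r=cv2.boxPoints(cv2.minAreaRect(np.argwhere(l==j)[:,::-1].astype(np.float32)));Q=plane(I[0],r,.085)[:,:2];print(st[j],'y',Q@n,'x',Q@t)
E
```

```text
tri [array([0.4737, 0.0722, 0.0607]), array([0.4752, 0.0608, 0.0593]), array([0.4444, 0.0675, 0.0677]), array([0.4443, 0.0572, 0.0675])] [0.4594 0.0644 0.0638]
[[0.4752 0.0685]
 [0.4769 0.0561]
 [0.4437 0.0697]
 [0.4435 0.0592]] [0.4598 0.0634]
yaw -2.1990677524911826
yaw -5.30148894522872
[[0.4744 0.0696]
 [0.4762 0.0575]
 [0.4431 0.0692]
 [0.4433 0.0587]] [0.4593 0.0637]
yaw 0.7438497675386072
yaw -1.98038438899565
[[[ 0.5713 -0.1131]
  [ 0.5026 -0.1029]
  [ 0.5604 -0.1336]
  [ 0.5043 -0.1251]
  [ 0.5558 -0.1661]
  [ 0.4998 -0.1582]]

 [[ 0.5709 -0.1135]
  [ 0.5023 -0.1051]
  [ 0.5606 -0.1335]
  [ 0.5044 -0.1255]
  [ 0.5561 -0.1668]
  [ 0.4998 -0.158 ]]]
hx yaw -7.725879716954831
hx yaw -8.360997974782734
hx yaw -8.45193605234495
along y [-0.0287 -0.0295 -0.0502 -0.0503 -0.0835 -0.0834] x [0.5815 0.5122 0.574  0.5173 0.5743 0.5175]
[ 401  100  162  132 7935] y [-0.1341 -0.2409 -0.2711 -0.1531] x [0.5923 0.6084 0.521  0.5031]
[ 265  109   56   89 3158] y [-0.0477 -0.0505 -0.0826 -0.0818] x [0.5177 0.5743 0.5744 0.5175]
[ 314  118   85   93 4435] y [-0.0844 -0.0865 -0.1366 -0.1376] x [0.5176 0.5739 0.5729 0.5159]
[ 387  133   87   90 4047] y [-0.1393 -0.1401 -0.1902 -0.1927] x [0.5162 0.5741 0.5714 0.5127]
[ 262  205  157   27 1559] y [-0.0482 -0.049  -0.1656 -0.1663] x [0.4955 0.5077 0.5051 0.4926]
```

```bash
python3 -c "
from h import *
go(.459,.063,.12,-2)"
```

```text
clk 1.6 pos [ 0.4695 -0.103   0.2002] F [0.2083 0.5202 0.0846] w 0.05974900994203773
move [-0.0109 -0.1661  0.08  ] [ 0.0801 -0.0069  1.8789]
```

Emit:
{"op": "servo_tool", "data": {"series": "-0.011 -0.166 0.05 0 0 1.9 0.5;-0.011 -0.166 0.06 0 0 1.9 0.5;-0.011 -0.166 0.07 0 0 1.9 0.5;-0.011 -0.166 0.08 0 0 1.9 0.5;-0.011 -0.166 0.08 0 0 1.9 0.5"}}

```text
clock: 2.1
position: [0.4562, 0.0657, 0.1174]
ee_rot: [-0.0, 1.0, -0.016, -0.003]
contact_force: [0.2, -0.2, 0.2]
width: 0.0428
gripper_force: 0.0
```

```bash
python3 - <<'E'
from h import *
im,i=snap('wrist','w3.png')
h=cv2.cvtColor(im,cv2.COLOR_RGB2HSV)
mk=((abs(h[:,:,0].astype(int)-113)<10)&(h[:,:,1]>110)&(h[:,:,2]>40)).astype(np.uint8)
k,l,st,ce=cv2.connectedComponentsWithStats(mk)
print([st[j] for j in range(1,k) if st[j,4]>300])
s=manip.get_state()
print(proj(i,[s['position'],[.459,.063,.065],[.476,.063,.065],[.442,.063,.065]]))
cv2.imwrite('pics/w3c.png',cv2.resize(im[100:480,150:500,::-1],(700,600*760//760)[:1]+(600,)))
go(.459,.063,.043,-2)
E
```

```text
[array([ 311,  204,   27,   83, 1671], dtype=int32)]
[[325.985  303.8884]
 [327.418  259.5001]
 [326.5176 231.1196]
 [328.2772 286.5785]]
clk 2.15 pos [0.4579 0.0642 0.1189] F [ 0.4799 -0.2851  1.1717] w 0.042682680129327
move [0.0014 0.0011 0.0759] [0.0558 0.1976 0.1135]
```

View pics/w3.png

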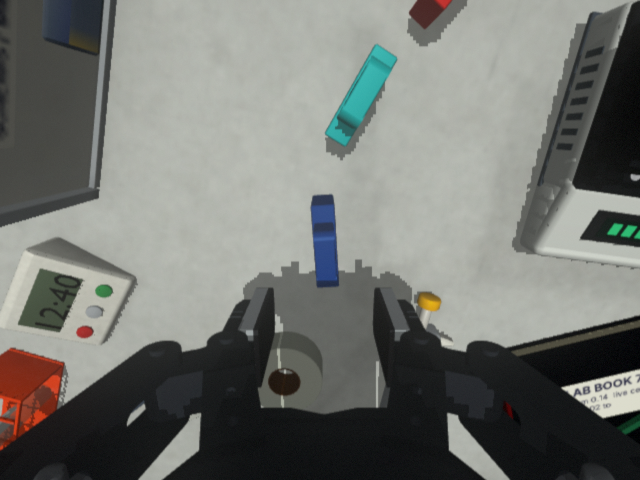

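The wrist view shows the filler between the fingers. Its tab spans rows 233–287 at column ~327, which matches the prediction. Descending and gripping.

Emit:
{"op": "servo_tool", "data": {"series": "0.001 0.001 0.03 0 0 0 0.5;0.001 0.001 0.055 0 0 0 0.5;0.001 0.001 0.076 0 0 0 0.5;0.001 0.001 0.076 0 0 0 0.5;0.001 0.001 0.076 0 0 0 0.5", "squeeze": 60}}

```text
clock: 2.65
position: [0.4612, 0.0619, 0.0449]
ee_rot: [0.0, 1.0, -0.018, 0.001]
contact_force: [-0.2, 0.5, 0.7]
width: 0.043
gripper_force: 0.0
```

Emit:
{"op": "servo_tool", "data": {"series": "0 0 0 0 0 0 1;0 0 0 0 0 0 1;0 0 0 0 0 0 1;0 0 0 0 0 0 1;0 0 0 0 0 0 1", "squeeze": 60}}

```text
clock: 3.15
position: [0.4611, 0.0631, 0.0455]
ee_rot: [0.0, 1.0, -0.017, 0.002]
contact_force: [-1.1, -2.3, 6.6]
width: 0.0107
gripper_force: 59.7
```

Emit:
{"op": "servo_tool", "data": {"series": "0 0 -0.04 0 0 0 1;0 0 -0.08 0 0 0 1;0 0 -0.11 0 0 0 1;0 0 -0.11 0 0 0 1;0 0 -0.11 0 0 0 1"}}

```text
clock: 3.65
position: [0.4597, 0.0636, 0.1545]
ee_rot: [0.0, 1.0, -0.017, 0.001]
contact_force: [-0.4, -0.7, -1.4]
width: 0.0107
gripper_force: 58.9
```

```bash
python3 - <<'E'
from h import *
im,i=snap('wrist','w4.png')
s=manip.get_state();T=rot(s['ee_rot']);print(s['position'],s['width'],s['gripper_force'],s['contact_force'])
h=cv2.cvtColor(im,cv2.COLOR_RGB2HSV)
mk=((abs(h[:,:,0].astype(int)-113)<12)&(h[:,:,1]>110)&(h[:,:,2]>30)).astype(np.uint8)
k,l,st,ce=cv2.connectedComponentsWithStats(mk)
print([st[j] for j in range(1,k) if st[j,4]>300])
# expected: tool-frame points, body x +-28 at z=+0.005, bottom z=+.045, tab x+-17 at -.02
pts=np.array([[28,-7.5,3],[28,7.5,3],[28,-7.5,43],[28,7.5,43],[17,-6,-22],[17,6,-22]])/1000
print(proj(i,s['position']+pts@T.T))
cv2.imwrite('pics/w4c.png',cv2.resize(im[150:350,230:430,::-1],(600,600),interpolation=cv2.INTER_CUBIC))
go(.5344,-.1191,.15,-8.4)
E
```

```text
[0.4588 0.0636 0.1534] 0.010867365141625967 58.898667097091675 [-0.2922 -0.4351 -0.5931]
[array([ 307,  241,   33,  128, 3701], dtype=int32)]
[[305.2777 244.3612]
 [340.1454 244.3449]
 [308.9397 222.8031]
 [336.8641 222.7892]
 [306.4402 292.1404]
 [338.7116 292.1276]]
clk 3.7 pos [0.4588 0.0636 0.1534] F [-0.2922 -0.4351 -0.5931] w 0.010867365141625967
move [0.0818 0.18   0.0033] [0.0116 0.0887 6.4428]
```

View pics/w4c.png

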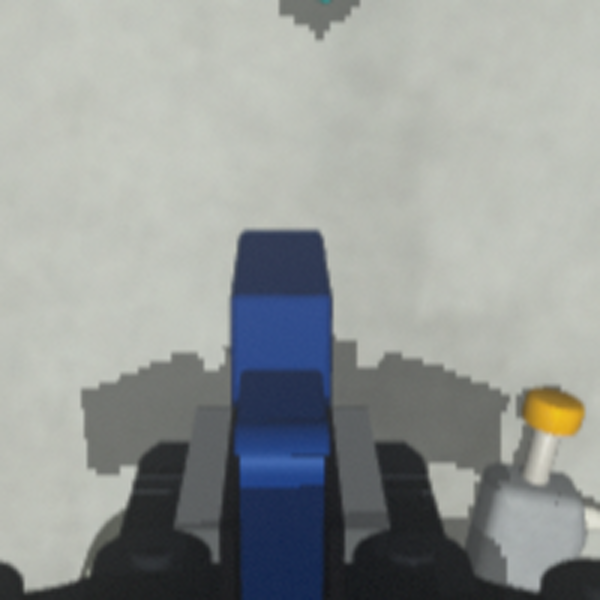

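The filler is held upright; the body end face is at crop rows 230–295, centred at about column 282. Its centre is ≈1.6 mm behind the TCP along tool x. I'll go over the slot with that correction.

Emit:
{"op": "servo_tool", "data": {"series": "0.0834 0.18 0 0 0 6.4 1;0.0834 0.18 0 0 0 6.4 1;0.0834 0.18 0 0 0 6.4 1;0.0834 0.18 0 0 0 6.4 1;0.0834 0.18 0 0 0 6.4 1"}}

```text
clock: 4.2
position: [0.5391, -0.1249, 0.1519]
ee_rot: [0.001, 0.997, -0.075, -0.0]
contact_force: [-0.3, 0.8, -0.2]
width: 0.0106
gripper_force: 59.1
```

Emit:
{"op": "servo_tool", "data": {"series": "0 0 0 0 0 0 1;0 0 0 0 0 0 1;0 0 0 0 0 0 1"}}

```text
clock: 4.5
position: [0.5359, -0.1178, 0.1534]
ee_rot: [-0.0, 0.997, -0.072, -0.001]
contact_force: [-0.3, -0.4, -0.7]
width: 0.0105
gripper_force: 59.1
```

```bash
python3 - <<'E'
from h import *
for k in range(3): go(.536,-.1193,.13,-8.4); im,i=snap('wrist','w5.png')
s=manip.get_state();T=rot(s['ee_rot'])
def tp(p): return proj(i,s['position']+np.array(p)/1000@T.T)
print(tp([[26.4,-7.5,3],[26.4,7.5,3],[26.4,-7.5,43],[26.4,7.5,43]]))
cv2.imwrite('pics/w5c.png',cv2.resize(im[90:390,130:530,::-1],(800,600),interpolation=cv2.INTER_CUBIC))
E
```

```text
clk 4.5 pos [ 0.5359 -0.1178  0.1534] F [-0.2548 -0.4051 -0.7097] w 0.010488415482169854
move [0.0003 0.0015 0.0234] [-0.0379  0.1196  0.113 ]
clk 4.55 pos [ 0.5362 -0.1178  0.1538] F [-0.4931 -0.7518 -0.9354] w 0.010593241046303171
move [0.     0.0015 0.0238] [-0.0237  0.0755  0.1234]
clk 4.6 pos [ 0.5364 -0.118   0.154 ] F [ 0.2037 -0.0926 -1.2994] w 0.010685364786091148
move [-0.0002  0.0014  0.024 ] [-0.011   0.0373  0.1262]
[[305.6619 246.48  ]
 [340.7843 246.4676]
 [309.278  224.1407]
 [337.3706 224.1297]]
```

View pics/w5c.png

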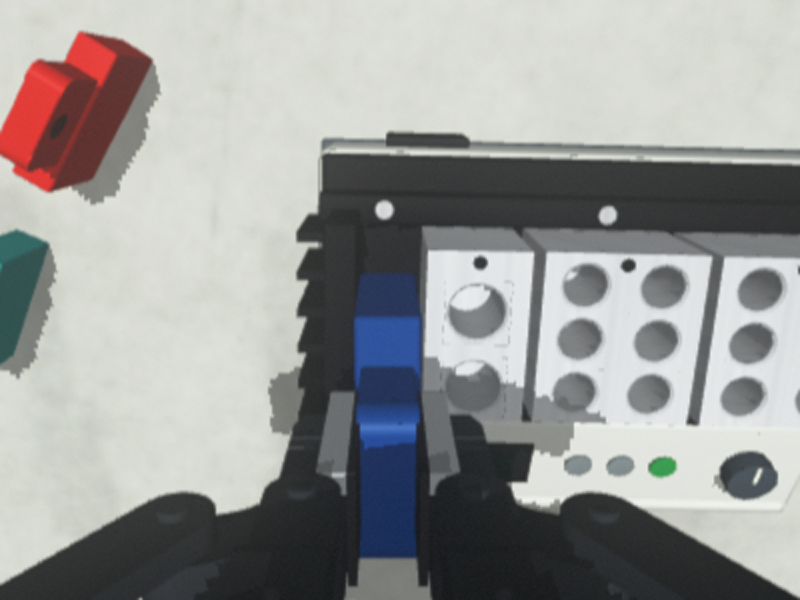

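```bash
python3 - <<'E'
from h import *
i=eyes.camera_info('wrist');s=manip.get_state();T=rot(s['ee_rot'])
f=lambda p,z:(plane(i,np.array(p)/2+[130,90],z)-s['position'])@T*1000
print('rail',f([(325,193),(800,205),(325,155),(800,166)],.057))
print('wall edge',f([(360,212),(357,318)],.085))
print('c',f([(425,250),(424,410),(535,252),(524,418)],.085))
print('b',f([(547,252),(712,256)],.085))
print('filler bottom end',f([(361,275),(415,275)],s['position'][2]-.0435))
E
```

```text
rail [[ 39.2488 -20.5157  97.2262]
 [ 35.127  139.113   97.2182]
 [ 51.7648 -20.2044  97.2239]
 [ 48.0852 137.0332  97.2159]]
wall edge [[37.4305 -7.7955 69.2258]
 [ 4.2701 -9.1002 69.232 ]]
c [[ 25.8541  11.7426  69.2269]
 [-26.9469  12.1674  69.2365]
 [ 25.2174  45.0581  69.2252]
 [-29.7906  44.6325  69.2352]]
b [[25.2154 48.6913 69.225 ]
 [23.9485 98.7987 69.2224]]
filler bottom end [[24.6186 -6.7302 43.4959]
 [24.6108  7.7789 43.4951]]
```

The in-image comparison gives residuals of about +1.7 mm along tool x, +1.3 mm along tool y and +1.1° yaw. I'll correct those, then descend gently.

Emit:
{"op": "servo_tool", "data": {"series": "0.0017 0.0013 0.005 0 0 1.1 1;0.0017 0.0013 0.01 0 0 1.1 1;0.0017 0.0013 0.016 0 0 1.1 1;0.0017 0.0013 0.016 0 0 1.1 1;0.0017 0.0013 0.016 0 0 1.1 1"}}

```text
clock: 5.15
position: [0.5383, -0.1208, 0.1378]
ee_rot: [-0.0, 0.997, -0.083, -0.0]
contact_force: [1.5, -0.6, -1.3]
width: 0.0107
gripper_force: 59.1
```

Emit:
{"op": "servo_tool", "data": {"series": "0 0 0.008 0 0 0 1;0 0 0.015 0 0 0 1;0 0 0.02 0 0 0 1;0 0 0.02 0 0 0 1"}}

```text
clock: 5.55
position: [0.5378, -0.1206, 0.117]
ee_rot: [-0.0, 0.997, -0.083, -0.001]
contact_force: [-0.5, 0.1, -0.7]
width: 0.0108
gripper_force: 59.1
```

```bash
python3 - <<'E'
from h import *
go(.536,-.1193,.09,-9.5)
im,i=snap('wrist','w6.png')
cv2.imwrite('pics/w6c.png',cv2.resize(im[90:390,130:530,::-1],(800,600),interpolation=cv2.INTER_CUBIC))
E
```

```text
clk 5.55 pos [ 0.5378 -0.1206  0.117 ] F [-0.5111  0.079  -0.7073] w 0.01075933904718044
move [-0.0019 -0.001   0.027 ] [-0.0185  0.1274  0.0232]
```

Emit:
{"op": "servo_tool", "data": {"series": "0 0 0.005 0 0 0 1;0 0 0.01 0 0 0 1;0 0 0.014 0 0 0 1;0 0 0.018 0 0 0 1;0 0 0.018 0 0 0 1"}}

```text
clock: 6.1
position: [0.5381, -0.1207, 0.0995]
ee_rot: [-0.0, 0.997, -0.083, -0.001]
contact_force: [-0.3, -0.2, -0.9]
width: 0.0106
gripper_force: 59.1
```

Emit:
{"op": "servo_tool", "data": {"series": "0 0 0.002 0 0 0 1;0 0 0.004 0 0 0 1;0 0 0.006 0 0 0 1;0 0 0.007 0 0 0 1;0 0 0.007 0 0 0 1"}}

```text
clock: 6.6
position: [0.5384, -0.1208, 0.093]
ee_rot: [0.0, 0.997, -0.083, -0.0]
contact_force: [-0.6, -0.2, -1.2]
width: 0.0105
gripper_force: 59.1
```

Emit:
{"op": "servo_tool", "data": {"series": "0 0 0.001 0 0 0 1;0 0 0.002 0 0 0 1;0 0 0.003 0 0 0 1;0 0 0.003 0 0 0 1"}}

```text
clock: 7.0
position: [0.5386, -0.1209, 0.0906]
ee_rot: [0.0, 0.997, -0.083, 0.0]
contact_force: [-1.2, 0.4, 1.8]
width: 0.0103
gripper_force: 59.5
```

Emit:
{"op": "servo_tool", "data": {"series": "0 0 0.001 0 0 0 1;0 0 0.001 0 0 0 1;0 0 0.001 0 0 0 1"}}

```text
clock: 7.3
position: [0.5386, -0.1209, 0.0905]
ee_rot: [0.0, 0.997, -0.083, 0.0]
contact_force: [-1.4, 1.0, 8.2]
width: 0.0105
gripper_force: 60.5
```

The filler is seated: contact force appears exactly 45 mm above the desk grasp height. Release and lift.

Emit:
{"op": "servo_tool", "data": {"series": "0 0 -0.0015 0 0 0 0.6;0 0 -0.0015 0 0 0 0.6;0 0 -0.0015 0 0 0 0.6;0 0 -0.0015 0 0 0 0.6;0 0 -0.0015 0 0 0 0.6"}}

```text
clock: 7.8
position: [0.5385, -0.1209, 0.0905]
ee_rot: [0.0, 0.997, -0.083, -0.0]
contact_force: [0.1, 0.2, 0.0]
width: 0.0345
gripper_force: 0.0
```

Emit:
{"op": "servo_tool", "data": {"series": "0 0 -0.015 0 0 0 0.6;0 0 -0.03 0 0 0 0.6;0 0 -0.06 0 0 0 0.6;0 0 -0.08 0 0 0 0.6;0 0 -0.08 0 0 0 0.6"}}

```text
clock: 8.3
position: [0.5406, -0.1216, 0.1736]
ee_rot: [0.001, 0.997, -0.083, 0.003]
contact_force: [0.3, -0.7, -0.0]
width: 0.0344
gripper_force: 0.0
```

```bash
python3 - <<'E'
from h import *
im,i=snap('wrist','w7.png')
h=cv2.cvtColor(im,cv2.COLOR_RGB2HSV)
mk=((abs(h[:,:,0].astype(int)-113)<12)&(h[:,:,1]>110)&(h[:,:,2]>30)).astype(np.uint8)
k,l,st,ce=cv2.connectedComponentsWithStats(mk)
print([st[j] for j in range(1,k) if st[j,4]>200])
yaw=np.radians(-9.4);t=np.array([np.cos(yaw),np.sin(yaw)]);n=np.array([-t[1],t[0]])
s=manip.get_state();print(s['position'],s['contact_force'],s['width'])
# expected filler top corners if seated at release place (centre 2.5mm behind tcp)
c=np.array([.5386,-.1209])-.0025*t
q=[np.r_[c+a*t+b*n,z] for a,b,z in((28,7.5,.085),(28,-7.5,.085),(-28,7.5,.085),(-28,-7.5,.085),(17,6,.11),(17,-6,.11),(-17,6,.11),(-17,-6,.11))] if 0 else [np.r_[c+a/1000*t+b/1000*n,z] for a,b,z in((28,7.5,.085),(28,-7.5,.085),(17,6,.11),(17,-6,.11),(-17,6,.11),(-17,-6,.11))]
print(proj(i,q))
# row geometry: end block far face and centre, in n,t
P=np.array([[.5605,-.1336],[.5044,-.1253]])
I1=np.load('w1.npy',allow_pickle=True).item()
g=cv2.cvtColor(cv2.imread('pics/w1.png'),cv2.COLOR_BGR2GRAY)
mk=(g>170).astype(np.uint8);mk[:,:262]=0;mk[:100]=0;mk[232:]=0
k,l,st,ce=cv2.connectedComponentsWithStats(mk)
for j in range(1,k):
    if 2500<st[j,4]<5000 and st[j,2]<100:
        Q=plane(I1,np.argwhere(l==j)[:,::-1],.085)[:,:2];r=cv2.minAreaRect((Q*1e3).astype(np.float32));b=cv2.boxPoints(r)/1e3
        print(st[j],r,'n',b@n,'t',b@t)
E
```

```text
[array([ 312,  205,   22,   87, 1882], dtype=int32)]
[ 0.5394 -0.1212  0.1718] [0.4578 0.6875 0.0118] 0.03438848094096832
[[311.1045 213.1138]
 [333.8477 213.0679]
 [312.4592 239.5016]
 [332.4257 239.4609]
 [313.0195 291.6726]
 [332.1596 291.6328]]
[ 265  109   56   89 3158] ((530.409423828125, -145.11697387695312), (32.234615325927734, 56.55574417114258), 80.7665786743164) n [-0.0727 -0.0726 -0.0403 -0.0405] t [0.5188 0.5753 0.5752 0.5187]
[ 314  118   85   93 4435] ((523.0133056640625, -189.2886962890625), (50.29946517944336, 56.610599517822266), 80.22076416015625) n [-0.1263 -0.1267 -0.0764 -0.076 ] t [0.5184 0.575  0.5754 0.5188]
[ 387  133   87   90 4047] ((513.78515625, -242.49069213867188), (50.20036315917969, 56.675601959228516), 80.69486999511719) n [-0.1805 -0.1804 -0.1302 -0.1303] t [0.5182 0.5749 0.5748 0.5181]
```

The filler is standing in place upright: its mask at 312–334 × 205–292 matches the projection. Now to the clamp-screw end, turning the tool so the closed fingers' sides push.

Emit:
{"op": "servo_tool", "data": {"series": "-0.005 0.19 0 0 0 -40 1;-0.005 0.19 0 0 0 -40 1;-0.005 0.19 0 0 0 -40 1;-0.005 0.19 0 0 0 -40 1;-0.005 0.19 0 0 0 -40 1"}}

```text
clock: 8.85
position: [0.5007, -0.3129, 0.1687]
ee_rot: [0.001, 0.965, 0.264, -0.001]
contact_force: [-0.5, 1.4, 0.3]
width: -0.0002
gripper_force: 0.0
```

Emit:
{"op": "servo_tool", "data": {"series": "0 0 0 0 0 -40 1;0 0 0 0 0 -40 1;0 0 0 0 0 -40 1;0 0 0 0 0 -40 1;0 0 0 0 0 -40 1"}}

```text
clock: 9.35
position: [0.5014, -0.3069, 0.1687]
ee_rot: [-0.002, 0.815, 0.579, -0.0]
contact_force: [-0.5, 0.1, -0.7]
width: 0.0004
gripper_force: 0.0
```

```bash
python3 -c "
from h import *
go(.5038,-.3063,.1,80.6)"
```

```text
clk 9.35 pos [ 0.5014 -0.3069  0.1687] F [-0.5099  0.0825 -0.6948] w 0.00036412220759435114
move [0.0012 0.0023 0.0687] [-0.1765 -0.0761 -9.8015]
```

Emit:
{"op": "servo_tool", "data": {"series": "0.001 0.0023 0.03 0 0 -8 1;0.001 0.0023 0.06 0 0 -9.8 1;0.001 0.0023 0.0687 0 0 -9.8 1;0.001 0.0023 0.0687 0 0 -9.8 1;0.001 0.0023 0.0687 0 0 -9.8 1"}}

```text
clock: 9.85
position: [0.5051, -0.3076, 0.1023]
ee_rot: [0.0, 0.764, 0.645, 0.0]
contact_force: [-0.0, -0.3, 0.3]
width: -0.0001
gripper_force: 0.0
```

```bash
python3 -c "
from h import *
go(.5038,-.3063,.0655,80.6)
im,i=snap('wrist','w8.png')"
```

```text
clk 9.85 pos [ 0.5051 -0.3076  0.1023] F [-0.0477 -0.3138  0.3217] w -9.290171033709093e-05
move [ 0.001  -0.0016  0.0368] [ 0.0231  0.0177 -0.3045]
```

Emit:
{"op": "servo_tool", "data": {"series": "0 -0.0015 0.015 0 0 0 1;0 -0.0015 0.03 0 0 0 1;0 -0.0015 0.0365 0 0 0 1;0 -0.0015 0.0365 0 0 0 1;0 -0.0015 0.0365 0 0 0 1"}}

```text
clock: 10.4
position: [0.504, -0.3075, 0.0664]
ee_rot: [0.001, 0.764, 0.645, 0.0]
contact_force: [0.2, -0.2, -0.6]
width: -0.0002
gripper_force: 0.0
```

```bash
python3 -c "
from h import *
go(.5038,-.3063,.0655,80.6)"
```

```text
clk 10.4 pos [ 0.504  -0.3075  0.0664] F [ 0.2104 -0.2327 -0.5738] w -0.00021043339016532504
move [ 0.0011 -0.0004  0.0009] [ 0.0899  0.0524 -0.2769]
```

Emit:
{"op": "servo_tool", "data": {"series": "0.008 0 0 0 0 0 1;0.014 0 0 0 0 0 1;0.02 0 0 0 0 0 1;0.024 0 0 0 0 0 1;0.024 0 0 0 0 0 1"}}

```text
clock: 10.9
position: [0.5075, -0.2825, 0.0656]
ee_rot: [-0.0, 0.764, 0.645, 0.0]
contact_force: [-0.3, -0.1, 0.6]
width: -0.0
gripper_force: 0.0
```

Emit:
{"op": "servo_tool", "data": {"series": "0.002 0 0 0 0 0 1;0.004 0 0 0 0 0 1;0.006 0 0 0 0 0 1;0.008 0 0 0 0 0 1;0.01 0 0 0 0 0 1"}}

```text
clock: 11.4
position: [0.5091, -0.2738, 0.0655]
ee_rot: [0.0, 0.764, 0.645, -0.0]
contact_force: [-0.7, -1.1, 0.1]
width: -0.0001
gripper_force: 0.9
```

Emit:
{"op": "servo_tool", "data": {"series": "0.001 0 0 0 0 0 1;0.002 0 0 0 0 0 1;0.003 0 0 0 0 0 1;0.004 0 0 0 0 0 1;0.005 0 0 0 0 0 1"}}

```text
clock: 11.9
position: [0.5099, -0.2689, 0.0655]
ee_rot: [0.0, 0.764, 0.645, -0.0]
contact_force: [-0.5, -4.0, -0.8]
width: 0.0001
gripper_force: 1.8
```

Emit:
{"op": "servo_tool", "data": {"series": "0.001 0 0 0 0 0 1;0.002 0 0 0 0 0 1;0.003 0 0 0 0 0 1;0.004 0 0 0 0 0 1;0.004 0 0 0 0 0 1"}}

```text
clock: 12.4
position: [0.5106, -0.2645, 0.0655]
ee_rot: [-0.0, 0.764, 0.645, 0.0]
contact_force: [-0.3, -4.2, -1.3]
width: 0.0
gripper_force: 1.8
```

Emit:
{"op": "servo_tool", "data": {"series": "0.001 0 0 0 0 0 1;0.002 0 0 0 0 0 1;0.003 0 0 0 0 0 1;0.003 0 0 0 0 0 1"}}

```text
clock: 12.8
position: [0.5108, -0.2637, 0.0657]
ee_rot: [0.001, 0.764, 0.645, -0.001]
contact_force: [-2.6, -8.2, -1.9]
width: 0.0001
gripper_force: 4.6
```

Stalled at the expected closed position (face n≈-0.166). Building up the push.

Emit:
{"op": "servo_tool", "data": {"series": "0.001 0 0 0 0 0 1;0.002 0 0 0 0 0 1;0.003 0 0 0 0 0 1;0.004 0 0 0 0 0 1;0.004 0 0 0 0 0 1"}}

```text
clock: 13.3
position: [0.5111, -0.2637, 0.0661]
ee_rot: [0.004, 0.763, 0.646, -0.004]
contact_force: [-6.1, -18.0, -1.6]
width: 0.0002
gripper_force: 9.4
```

Emit:
{"op": "servo_tool", "data": {"series": "0 0 0 0 0 0 1;0 0 0 0 0 0 1;0 0 0 0 0 0 1"}}

```text
clock: 13.6
position: [0.5111, -0.2637, 0.0661]
ee_rot: [0.004, 0.763, 0.646, -0.004]
contact_force: [-5.7, -18.2, -2.3]
width: -0.0
gripper_force: 9.3
```

```bash
python3 - <<'E'
from h import *
im,i=snap('wrist','w9.png');np.save('w9.npy',i,allow_pickle=True);t0,it=snap('top','top9.png')
s=manip.get_state();print(s['position'],s['contact_force'],s['moment'])
yaw=np.radians(-9.4);t=np.array([np.cos(yaw),np.sin(yaw)]);n=np.array([-t[1],t[0]])
def meas(im,i,tag):
    h=cv2.cvtColor(im,cv2.COLOR_RGB2HSV);g=cv2.cvtColor(im,cv2.COLOR_RGB2GRAY)
    # sample intensity+hue along the row at block tops, t=.547+-.022
    for dt in(-.025,.0247):
        ns=np.arange(-.175,.0,.001)
        uv=proj(i,[np.r_[(.547+dt)*t+k*n,.085] for k in ns])
        row=[]
        for k,(u,v) in zip(ns,uv):
            u,v=int(round(u)),int(round(v))
            if 0<=u<640 and 0<=v<480:
                p=h[v,u]; row.append('B' if abs(int(p[0])-113)<12 and p[1]>110 else str(min(9,g[v,u]//26)))
            else: row.append('x')
        print(tag,dt,''.join(row))
meas(im,i,'w');meas(t0,it,'t')
E
```

```text
[ 0.5111 -0.2637  0.0661] [ -5.0949 -18.5948  -1.7122] [-2.9475  0.8833  0.0176]
w -0.025 1111111135555555554444344455555588888888888887877888888888888888888888877777788888888888888888887778888888888xxxxxxxxxxxxxxxxxxxxxxxxxxxxxxxxxxxxxxxxxxxxxxxxxxxxxxxxxxxxxxxxxx
w 0.0247 1111111148888888887666566788888822228889999765556899999999999999999998665568999999433349999998656666999999999xxxxxxxxxxxxxxxxxxxxxxxxxxxxxxxxxxxxxxxxxxxxxxxxxxxxxxxxxxxxxxxxxx
t -0.025 00000000024455555533222344445544779999999855444788888999999999999999755577899999999999999999866888999889999999999999999877889999998889999999977BBBBBBBBBBBBBB0011111100BBB11233
t 0.0247 22000000007999999899999999999899884669999999999999999999999999999999999999999999998223389999999999999999999999999999999999998779999999999999966BBBBBBBBBBBBBB1111111211B0000113
```

Emit:
{"op": "servo_tool", "data": {"series": "0.001 0 0 0 0 0 1;0.002 0 0 0 0 0 1;0.003 0 0 0 0 0 1;0.003 0 0 0 0 0 1;0.003 0 0 0 0 0 1"}}

```text
clock: 14.2
position: [0.5115, -0.2638, 0.0665]
ee_rot: [0.006, 0.763, 0.647, -0.006]
contact_force: [-7.7, -25.2, -1.0]
width: -0.0
gripper_force: 12.9
```

```bash
python3 - <<'E'
from h import *
yaw=np.radians(-9.4);t=np.array([np.cos(yaw),np.sin(yaw)]);n=np.array([-t[1],t[0]])
for cam in('top','side'):
    im,i=snap(cam,cam+'10.png')
    h=cv2.cvtColor(im,cv2.COLOR_RGB2HSV)
    mk=((abs(h[:,:,0].astype(int)-113)<12)&(h[:,:,1]>110)&(h[:,:,2]>30)).astype(np.uint8)
    c=-.0265*n+.5465*t
    P=[np.r_[c+a/1e3*t+b/1e3*n,z/1e3] for a,b,z in((28,7.5,85),(28,-7.5,85),(-28,7.5,85),(-28,-7.5,85),(17,6,110),(17,-6,110),(-17,6,110),(-17,-6,110))]
    uv=proj(i,P);x0,y0=(uv.min(0)-8).astype(int);x1,y1=(uv.max(0)+8).astype(int)
    q=np.argwhere(mk[y0:y1,x0:x1])+[y0,x0];print(cam,'seen',q.min(0)[::-1],q.max(0)[::-1],'exp',uv.min(0),uv.max(0)); print(uv.round(1).tolist())
    for r in range(y0,y1,3): print(r,x0,''.join('B' if b else '.' for b in mk[r,x0:x1]))
s=manip.get_state();print(s['clock'],s['position'],s['contact_force'])
E
```

```text
top seen [333 255] [346 290] exp [332.6054 254.7495] [346.6179 290.9026]
[[337.3, 254.7], [346.6, 256.0], [332.6, 289.6], [342.0, 290.9], [338.1, 260.6], [345.8, 261.7], [335.2, 282.4], [342.9, 283.5]]
246 324 ..............................
249 324 ..............................
252 324 ..............................
255 324 ..............BBBB..B.........
258 324 .............BBBBBBBBB........
261 324 .............BBBBBBBBB........
264 324 ............BBBBBBBBB.........
267 324 ............BBBBBBBBB.........
270 324 ...........BBBBBBBBBB.........
273 324 ...........BBBBBBBBB..........
276 324 ..........BBBBBBBBBB..........
279 324 ..........BBBBBBBBB...........
282 324 ..........BBBBBBBBB...........
285 324 .........BBBBBBBBBB...........
288 324 .........BBBBBBBBB............
291 324 ..............................
294 324 ..............................
297 324 ..............................
side seen [300 220] [311 243] exp [278.1756 218.4707] [311.1748 236.9494]
[[311.2, 231.7], [309.8, 236.9], [279.9, 228.8], [278.2, 234.0], [304.6, 220.2], [303.4, 224.3], [285.3, 218.5], [283.9, 222.5]]
210 270 .................................................
213 270 .................................................
216 270 .................................................
219 270 .................................................
222 270 ..............................BBBBB..............
225 270 ..............................BBBBB..............
228 270 ..............................BBBBB..............
231 270 ..............................BBBBBBBBB..........
234 270 ..............................BBBBBBBBBBBB.......
237 270 ........................................BB.......
240 270 ........................................BB.......
243 270 ........................................BB.......
14.3 [ 0.5115 -0.2637  0.0665] [ -7.028  -25.2306  -2.1113]
```

The filler matches the seated, upright prediction to about a pixel, the row is closed, and the push is steady at ~26 N.

```bash
python3 -c "
from rig import manip
print(manip.sign_off())"
```

```text
the job is handed in; nothing more can be done
None
```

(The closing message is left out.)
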